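Grease the sander's bearing with a push-type grease gun

TASK

Take the small push-type grease gun out of its wooden stand block and press its coupler squarely onto the bare, slanting grease nipple of the sander's bearing (not the one under the dust cap) until it snaps on. Then push on until the spring-loaded nozzle has gone most of the way into the gun, and finish while still gripping the gun and holding it pushed in. Leave everything else on the bench where it is.

Things in the scene. Friction and masses are not known exactly. Their poses are not given: they have to be found in the camera images.
- gun_grip (a point): Push-type grease gun, 0.32 kg, standing upright, nozzle down, in the larger hole of the wooden stand block. Gripped by its bare aluminium barrel, 32 mm in diameter. This point is on the gun's axis, 30 mm above the flange's top face; z points along the axis to the tail (up as it stands). The gun is round: any turn about its axis will do.
- gun_flange (a point): Centre of the top face of the gun's steel flange (46 mm in diameter, 8 mm thick) at the foot of the barrel; the flange rests on the stand block. Fingertips set down close above it can push on it. From this face the barrel goes up 70 mm and ends in a steel cap, 34 mm in diameter and 8 mm thick. z as gun_grip.
- coupler (a point): Snap coupler at the nozzle's end, on the gun's axis, 58 mm from gun_flange towards the nozzle while the nozzle is out; z points to the tail. The centre of the nipple's head sits at this point when snapped on. Four sprung steel jaws, 31 mm across; the flared mouth ends 12 mm beyond this point and takes a head up to 3 mm off centre; it snaps on with about 5 N in the last 11 mm.
- nozzle (a joint): How far the nozzle is pushed into the gun, in m: 0 out, 0.016 fully in. Its spring needs 9 N to start moving and 14.6 N when fully in, so the coupler snaps on first. Released, it springs out again. Most of the way means 10 mm or more.
- nipple_tip (a point): The bare grease nipple: domed steel button head, 16 mm in diameter, on a 10 mm neck and an elbow on top of one of the two green bearings (left or right, whichever has no cap). The point is the head's centre, 34 mm above the bearing's top; z points out along the nipple's axis, 30 degrees from vertical, leaning roughly towards the robot. The coupler goes on along this axis. Fixed.
- cap (a point): The same kind of nipple on the other bearing, already done and under its grey plastic dust cap (22 mm in diameter, 24 mm long): leave it alone. The point is the centre of the head under the cap. Fixed.
- sander: Drum unit of a thickness sander: plywood base 170 x 420 x 18 mm, a 100 mm drum between two pillow-block bearings 260 mm apart on a shaft along its y axis, a pulley at the +y end. Origin under the middle of the base; bearing tops 114 mm above the bench, drum top 127 mm. Fixed.
- stand: Wooden stand block, 80 x 150 x 80 mm, fixed to the bench. Origin under its middle. The gun stands in a 38 mm through hole at y = -36 mm of its own frame, a punch in a smaller hole at y = +40 mm. The gun must rise 70 mm to come clear of it.
- punch_center (a point): Bystander: steel punch with a wooden handle (18 mm in diameter, top 125 mm above the bench), standing in the small hole of the stand block.
- tub_center (a point): Bystander: white jar, 76 mm in diameter, 70 mm tall, on the other side of the bench from the stand block; the point is its centre.
- spool_a_center (a point): Bystander: spool clamp, two wooden discs of 42 mm on an upright bolt, 67 mm tall, in front of the sander.
- spool_b_center (a point): Bystander: another spool clamp, to the right of the sander.
- spool_c_center (a point): Bystander: another spool clamp, to the left of the sander.
- caul_center (a point): Bystander: wooden caul block, 55 x 150 x 40 mm, with a bolt through it, to the left of the sander.
- chisel_center (a point): Bystander: chisel with a wooden handle, 240 mm long, lying to the right of the sander.
Mind the look-alikes: they are no part of the job. What is shaped like the part that bears gun_grip but green or purple is not meant.

How it is judged:
By the outcome, as a careful person would: the job done as asked, in the order asked, and still so for the second after the job is handed in, while the arm keeps its last pose, push and grip.
It also fails if it takes over 48 s, if anything falls off the work surface, if the arm or the gripper's body presses on something with over 40 N, if the wrist force passes 120 N, or if a joint passes its speed limit or range.

ROBOT

A 6-joint arm with a two-finger parallel gripper is mounted at the origin on the work surface. World frame = base frame: x ahead of the robot, y to its left, z up, the work surface at z = 0. Lengths are in m, angles in degrees, forces in N, time in s.
With the tool pointing down it reaches from about 0.225 to 0.875 m from the base axis. Payload 3.4 kg.
Tool frame: the origin (TCP) lies at the very end of the fingers, on their centre line; the grasp point (between the pads) lies 19 mm behind it; z points along the fingers, y is the line along which they close (so a half turn about z gives the same grasp; the last joint's range is limited). The gripper opens to 85 mm and grips with 20 to 120 N. Pads are 22 mm wide; open, the fingers measure 114 mm over their backs; the gripper's body (76 mm by 85 mm) begins 54 mm behind the grasp point. The pads swing forward as they close: fully open they stand 13 mm farther back than shut.
Start: joints at [61.822, 15.808, 86.224, -0, 77.962, -6.933], TCP at [0.208, 0.536, 0.231] pointing down, gripper open.
Joint ranges: [-165.64, 165.64], [-43.16, 119.46], [12.63, 154.43], [-67.54, 247.53], [6.08, 155.33], [-154.97, 154.97]. Speed limits (degrees/s): [147.25, 147.25, 180, 180, 180, 180].

INTERFACE

Orientations are given as a 3x3 rotation matrix whose columns are the frame's x, y, z axes.
In Python, from plant import robot, viewer, job gives the robot as it stands.
- The arm moves only by the tool arm_command, never from a script. Its argument "motion" is a list of rows, each a list of 6 numbers: the shift along the tool's x, y, z in units of 200 mm (1.0 is 200 mm), then the turn, a rotation vector about the tool's x, y, z in units of pi rad (1.0 is pi rad). In form: [[dx, dy, dz, ax, ay, az], ...]. A call has 1 to 20 rows; each row is the pose to reach, as a shift and turn from the pose commanded when the call began, along the tool's axes at that moment, turning the shorter way round; what a row does not reach only later rows make up. A row lasts 1/12 s, in which the tool goes at most 41.7 mm and 7.16 degrees, less where a joint would pass 70% of its speed; a pose out of reach is approached as far as the arm can. A call with a number of a shift or a turn outside -1 to 1 is refused whole. A call with a gripper value outside its range is refused whole. "hand" is the opening, from -1 (shut) to 1 (fully open), set as the call begins (left out, the last holds). The fingers move at their own pace and stop on an object; "squeeze" is the grip in N (left out, the last holds). Time passes only in rows, so rows that repeat a pose let the fingers close. It gives the time, the measured TCP pose, the force, the opening and the grip force at its end, in the units of the state.
- robot.get_obs(): the state, without advancing time (a new reading comes with each control period).
- viewer.grab_frame(name): name is "side" or "top"; returns a dict with "frame" (420x560x3 uint8, blue, green, red), "range_z" (420x560 float32, m along the optical axis (not along the pixel's ray), 0 where there is no reading), "vertical_fov" (degrees; the focal length in pixels is half the picture's height over the tangent of half this angle, whatever the lens; pixels are square), "cx", "cy" (the principal point, pixels), "position" and "attitude" of the camera in the world. Camera axes: x right, y up, looking along -z (the intrinsics and any distortion apply to the point x, -y, -z); pixel columns grow to the right and rows downward; lengths in m; the calibration is good to about 2 mm. A picture is of the moment at which its call begins.
- job.close_job(): hands the job in; it is judged then, once.
The state is a dict: "time": time; "qpos": joint angles; "dq": joint speeds; "joint_efforts": joint torques, N m; "ee_pos": TCP position; "eef_rot": TCP orientation; "contact_force": force on the tool from outside, world axes, zero at the start; "wrist_torque": the same for the moment, N m; "finger_gap": finger opening in m; "gripper_force": force on a finger pad.
Only numpy, scipy, OpenCV 4.12 (cv2) and the standard library are available. Lean on these libraries where they do the work, as an engineer would, in place of code of your own. Each camera call takes 0.05 s, during which the arm holds its last target. There are 200 camera calls.

## Working session

There is one attempt and no reset: what is moved stays moved. The work goes in short steps, Python scripts to look and compute and a tool call to move; the robot and the scene stay as the last step left them, time stands still between calls to the robot, and variables do not carry over. Pictures are saved under pics/ and viewed, at most 10 in all, crops included, and the job is handed in when it is done.

Besides the shell and the picture viewer there is one more tool, called after "Emit:" as name(argument=value, ...) on one line, values as JSON. arm_command: Moves the arm, as the interface text tells. Its arguments: {"type":"object","properties":{"motion":{"type":"array","items":{"type":"array","items":{"type":"number","minimum":-1,"maximum":1}}},"hand":{"type":"number"},"squeeze":{"type":"number"}},"required":["motion"]}

```bash
ls; mkdir -p pics
cat > h.py <<'E'
import numpy as np, cv2, pickle
from plant import robot, viewer, job
def grab(n):
    f=viewer.grab_frame(n); pickle.dump(f,open(f'/tmp/{n}.pkl','wb')); return f
def load(n): return pickle.load(open(f'/tmp/{n}.pkl','rb'))
def info(f): return {k:v for k,v in f.items() if k not in('frame','range_z')}
E
python3 - <<'E'
from h import *
for n in('side','top'):
    f=grab(n); print(n,info(f)); cv2.imwrite(f'pics/{n}0.png',f['frame'])
print(robot.get_obs())
E
```

```text
pics
side {'vertical_fov': 55.93126058028116, 'cx': 281.2303670594211, 'cy': 205.78243138640352, 'position': array([-0.14249244, -0.68634067,  0.70469193]), 'attitude': array([[ 0.74268246,  0.34508651, -0.57387983],
       [-0.66942112,  0.4046953 , -0.62297439],
       [ 0.01726641,  0.84683943,  0.5315683 ]])}
top {'vertical_fov': 50.27347352424021, 'cx': 279.6238518516933, 'cy': 208.85477485712224, 'position': array([ 0.29893859, -0.02223452,  1.32488228]), 'attitude': array([[ 0.02613632,  0.98962773, -0.14125808],
       [-0.99964519,  0.02659995,  0.00139459],
       [ 0.00513758,  0.14117151,  0.98997182]])}
{'time': 0.1, 'qpos': array([ 6.18216424e+01,  1.58427564e+01,  8.62895808e+01,  2.36632246e-04,
        7.79632423e+01, -6.93277611e+00]), 'dq': array([-0.02360736, -0.28016772, -0.13354029,  0.04792681,  0.05378257,
       -0.03017034]), 'joint_efforts': array([ 1.24466776e-03, -4.17699945e+01, -2.46404600e+01,  1.89535172e-04,
        5.82377339e-03,  5.78336824e-06]), 'ee_pos': array([0.20812935, 0.53548109, 0.23052736]), 'eef_rot': array([[-9.32035422e-01,  3.62366314e-01, -7.91303159e-04],
       [ 3.62367120e-01,  9.32034288e-01, -1.46855993e-03],
       [ 2.05365027e-04, -1.65549212e-03, -9.99998609e-01]]), 'contact_force': array([-0.70854814, -0.67281987,  0.10781459]), 'wrist_torque': array([-0.0033561 , -0.01930372, -0.04235806]), 'gripper_force': 0.0, 'finger_gap': 0.08544804936561504}
```

View pics/side0.png

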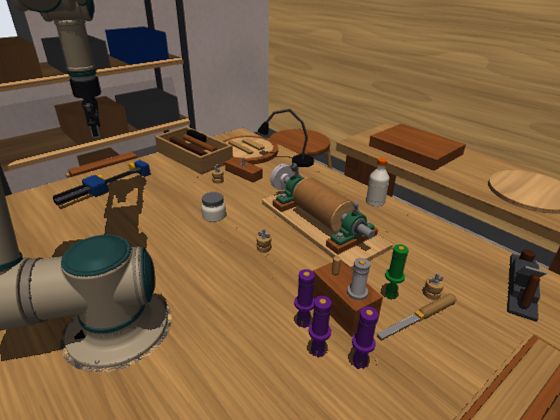

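View pics/top0.png

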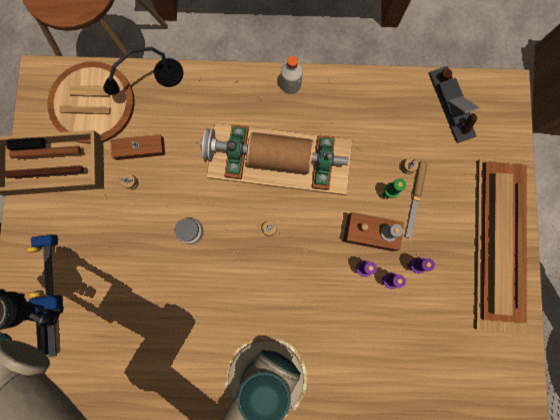

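The gun is the aluminium one in the stand, at side (358,278) and top (393,232). Things that could be taken for it: purple guns at side (306,297), (320,325) and (366,337), green gun at side (397,270). Next I'll check this in close crops.

Run:
```python
from h import *
s=load('side')['frame']; t=load('top')['frame']
def crop(im,x,y,w,h,k): return cv2.resize(im[y:y+h,x:x+w],None,fx=k,fy=k,interpolation=cv2.INTER_CUBIC)
a=np.hstack([crop(s,260,150,130,100,3),crop(s,310,230,130,100,3)])
b=np.hstack([crop(t,220,115,130,100,3),crop(t,330,170,130,100,3)])
cv2.imwrite('pics/crops.png',np.vstack([a,b]))
```

```text
(no output)
```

View pics/crops.png

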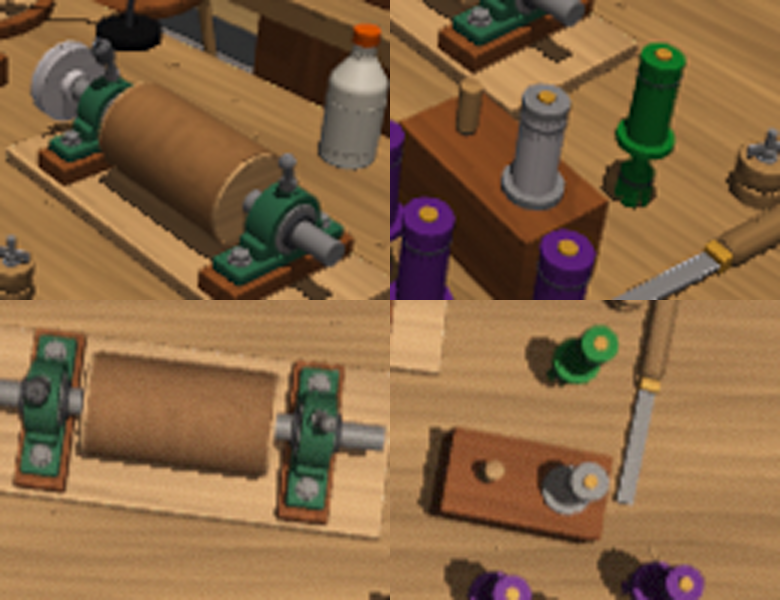

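The bare nipple is on the right (-y) bearing, at side (355.7,203.3) and top (328,155.7). The left bearing carries the darker, fatter cap, at side (294,166). The gun is confirmed as the aluminium one beside the punch. Next I'll measure.

```bash
cat >> h.py <<'E'
def cloud(f):
    H,W=f['range_z'].shape; fl=H/2/np.tan(np.radians(f['vertical_fov'])/2)
    v,u=np.mgrid[:H,:W]; d=f['range_z']
    c=np.stack([(u-f['cx'])/fl*d,-(v-f['cy'])/fl*d,-d],-1)
    P=c@f['attitude'].T+f['position']; P[d==0]=np.nan; return P
def ray(f,u,v):
    fl=f['range_z'].shape[0]/2/np.tan(np.radians(f['vertical_fov'])/2)
    r=f['attitude']@np.array([(u-f['cx'])/fl,-(v-f['cy'])/fl,-1]); return f['position'],r/np.linalg.norm(r)
def tri(px):  # {view:(u,v)}
    A=0;b=0;R=[]
    for n,(u,v) in px.items():
        p,r=ray(load(n),u,v); M=np.eye(3)-np.outer(r,r); A=A+M;b=b+M@p;R.append((p,M))
    x=np.linalg.solve(A,b); return x,[np.linalg.norm(M@(x-p))*1e3 for p,M in R]
E
python3 - <<'E'
from h import *
np.set_printoptions(precision=4,suppress=True)
print('nip',tri({'side':(355.7,203.3),'top':(328.3,155.7)}))
print('gun top',tri({'side':(310+157/3-0.3,230+97/3-.3),'top':(330+201/3-.3,170+181/3-.3)}))
print('punch',tri({'side':(310+81/3,230+84/3),'top':(330+105/3,170+169/3)}))
for n in('side','top'):
    P=cloud(load(n)); 
    table=P[(abs(P[...,2])<.02)&(P[...,0]>.25)&(P[...,0]<.4)&(abs(P[...,1])<.1)]
    print(n,'table z',np.median(table[:,2]),table[:,2].std())
    np.save(f'/tmp/{n}P.npy',P)
    g=tri({'side':(310+157/3-0.3,230+97/3-.3),'top':(330+201/3-.3,170+181/3-.3)})[0]
    q=P.reshape(-1,3); q=q[np.isfinite(q[:,0])]
    m=np.hypot(*(q[:,:2]-g[:2]).T)<.025
    for lo in np.arange(.085,.18,.01):
        s=q[m&(q[:,2]>lo)&(q[:,2]<lo+.01)]
        if len(s)>5: print('  z%.3f n%d'%(lo,len(s)),s.mean(0),s.min(0),s.max(0))
    st=q[(abs(q[:,2]-.08)<.004)&(np.hypot(*(q[:,:2]-g[:2]).T)<.16)]
    r=cv2.minAreaRect((st[:,:2]*1000).astype(np.float32)); print('stand',len(st),r, st[:,2].mean())
E
```

```text
nip (array([ 0.6173, -0.1534,  0.1478]), [np.float64(2.395718737380842), np.float64(2.3957187373808884)])
gun top (array([ 0.4175, -0.3303,  0.167 ]), [np.float64(1.0569437324732542), np.float64(1.0569437324732194)])
punch (array([ 0.4295, -0.2559,  0.1248]), [np.float64(0.9149269735735709), np.float64(0.9149269735734843)])
side table z 0.0016588899726950879 0.0013040745695109559
  z0.085 n143 [ 0.4081 -0.3372  0.0893] [ 0.3937 -0.3543  0.0851] [ 0.4371 -0.309   0.095 ]
  z0.095 n49 [ 0.4075 -0.338   0.0998] [ 0.4005 -0.3482  0.0953] [ 0.4239 -0.32    0.1048]
  z0.105 n56 [ 0.4069 -0.3377  0.1098] [ 0.3998 -0.3479  0.1051] [ 0.4241 -0.3192  0.115 ]
  z0.115 n55 [ 0.4073 -0.3378  0.1204] [ 0.3996 -0.3478  0.1151] [ 0.421  -0.3194  0.1246]
  z0.125 n50 [ 0.4072 -0.3384  0.1301] [ 0.4002 -0.3477  0.1252] [ 0.4238 -0.3236  0.1349]
  z0.135 n57 [ 0.4068 -0.3377  0.1401] [ 0.3996 -0.3482  0.1351] [ 0.4198 -0.3189  0.145 ]
  z0.145 n57 [ 0.4068 -0.3377  0.1503] [ 0.4009 -0.3483  0.1454] [ 0.4216 -0.3181  0.1549]
  z0.155 n53 [ 0.4067 -0.3386  0.1601] [ 0.4001 -0.3481  0.1551] [ 0.4212 -0.32
[... 543 characters left out ...]
4302 -0.3117  0.114 ]
  z0.115 n12 [ 0.414  -0.3185  0.1196] [ 0.4021 -0.3314  0.1152] [ 0.432  -0.3126  0.1217]
  z0.125 n11 [ 0.4127 -0.3162  0.1299] [ 0.4017 -0.3272  0.1255] [ 0.4282 -0.3122  0.1347]
  z0.135 n10 [ 0.4135 -0.3152  0.1394] [ 0.4035 -0.3222  0.1351] [ 0.4242 -0.312   0.1436]
  z0.145 n13 [ 0.4156 -0.3163  0.1503] [ 0.402  -0.3239  0.1466] [ 0.4318 -0.3125  0.155 ]
  z0.155 n77 [ 0.4168 -0.3285  0.1627] [ 0.4014 -0.3449  0.1565] [ 0.433  -0.313   0.1649]
  z0.165 n61 [ 0.4178 -0.3276  0.1668] [ 0.4013 -0.3438  0.165 ] [ 0.4325 -0.3117  0.1703]
stand 1064 ((404.51287841796875, -298.329345703125), (269.8287048339844, 165.53265380859375), 17.413211822509766) 0.0792179987766238
```

Run:
```python
from h import *
np.set_printoptions(precision=4,suppress=True)
g=np.array([.6173,-.1534])
for n in('side','top'):
    P=np.load(f'/tmp/{n}P.npy'); q=P.reshape(-1,3); q=q[np.isfinite(q[:,0])]
    m=np.hypot(*(q[:,:2]-g).T)<.04
    s=q[m&(q[:,2]>.117)&(q[:,2]<.17)]; s=s[np.argsort(-s[:,2])]
    print(n,len(s)); print((s*1000).round(0).astype(int).tolist())
    # drum: 
    d=q[(q[:,2]>.085)&(q[:,2]<.135)&(abs(q[:,0]-.63)<.07)&(abs(q[:,1])<.12)]
    t=d[d[:,2]>.123]; c=np.cov(t[:,:2].T); w,v=np.linalg.eigh(c); print('drum top',t.mean(0),v[:,1],len(t),d[:,2].max())
    # cyl fit
    from scipy.optimize import least_squares
    def r(p):
        a=np.array([np.sin(p[2]),np.cos(p[2]),0]); o=np.array([p[0],0,p[1]])
        e=d-o; e=e-np.outer(e@a,a); return np.linalg.norm(e,axis=1)-.05
    f=least_squares(r,[.63,.077,0],loss='soft_l1',f_scale=.002); print('cyl x0,z,yaw',f.x,np.degrees(f.x[2]))
    # base plate
    b=q[(abs(q[:,2]-.018)<.005)&(q[:,0]>.45)&(q[:,0]<.8)&(abs(q[:,1])<.3)]
    print('base',len(b),b.min(0),b.max(0))
```

```text
side 61
[[613, -159, 160], [617, -159, 158], [611, -161, 158], [610, -158, 158], [615, -155, 157], [614, -152, 156], [615, -165, 156], [611, -162, 156], [609, -160, 156], [617, -160, 155], [614, -163, 155], [610, -152, 155], [620, -161, 155], [612, -154, 155], [606, -155, 154], [608, -161, 153], [610, -156, 153], [612, -164, 153], [616, -165, 152], [608, -158, 152], [613, -160, 151], [607, -162, 151], [610, -163, 151], [608, -154, 150], [607, -159, 149], [614, -163, 149], [611, -163, 146], [612, -159, 144], [619, -161, 143], [617, -152, 139], [619, -158, 138], [621, -159, 138], [618, -155, 137], [623, -159, 134], [620, -155, 133], [622, -156, 133], [631, -157, 129], [625, -157, 129], [623, -156, 129], [622, -153, 128], [625, -147, 127], [630, -157, 127], [624, -155, 125], [623, -153, 124], [630, -158, 124], [620, -156, 124], [628, -156, 124], [626, -147, 123], [622, -157, 123], [628, -160, 122], [622, -161, 122], [622, -147, 122], [624, -149, 122], [628, -157, 121], [622, -158, 121], [621, -155, 120], [619, -153, 119], [614, -154, 119], [624, -150, 119], [628, -160, 119], [624, -160,
[... 534 characters left out ...]
53, 151], [617, -148, 151], [608, -151, 150], [609, -156, 150], [609, -153, 150], [623, -156, 150], [615, -148, 147], [618, -162, 146], [624, -151, 144], [623, -146, 138], [620, -147, 136], [626, -149, 136], [627, -147, 133], [630, -150, 132], [625, -144, 131], [628, -145, 128], [631, -153, 128], [631, -147, 127], [632, -145, 125], [621, -145, 124], [635, -148, 123], [630, -143, 122], [622, -148, 122], [627, -143, 121], [637, -146, 119], [625, -143, 118], [625, -146, 118], [623, -143, 117], [634, -143, 117]]
drum top [ 0.6402 -0.0193  0.1254] [0.0979 0.9952] 657 0.1334524047258152
cyl x0,z,yaw [0.6433 0.0751 0.1042] 5.971501695989899
base 2974 [ 0.4571 -0.2343  0.013 ] [0.7445 0.1952 0.023 ]
```

Run:
```python
from h import *
np.set_printoptions(precision=4,suppress=True)
out=[]
for n,(x,y) in {'side':(338,186),'top':(310,136)}.items():
    F=[viewer.grab_frame(n) for _ in range(8)]
    D=np.array([f['range_z'] for f in F]); print(n,'depth std',np.nanmedian(D.std(0)))
    f=F[0]; f['frame']=np.mean([g['frame'] for g in F],0).astype(np.uint8)
    D[D==0]=np.nan; f['range_z']=np.nan_to_num(np.nanmedian(D,0)); pickle.dump(f,open(f'/tmp/{n}.pkl','wb'))
    c=cv2.resize(f['frame'][y:y+36,x:x+36],None,fx=11,fy=11,interpolation=cv2.INTER_CUBIC)
    for k in range(0,36,4):
        cv2.putText(c,str(x+k),(k*11,8),0,.32,(255,255,255)); cv2.putText(c,str(y+k),(0,k*11+8),0,.32,(255,255,255))
        cv2.line(c,(int(k*11+5.5),10),(int(k*11+5.5),14),(0,255,255)); cv2.line(c,(22,int(k*11+5.5)),(26,int(k*11+5.5)),(0,255,255))
    out.append(c)
    P=cloud(f); np.save(f'/tmp/{n}P.npy',P)
    q=P.reshape(-1,3); s=q[(np.hypot(q[:,0]-.6173,q[:,1]+.1534)<.03)&(q[:,2]>.117)]; s=s[np.argsort(-s[:,2])]
    print((s*1000).round(0).astype(int).tolist())
cv2.imwrite('pics/nip.png',np.hstack(out))
```

```text
side depth std 0.0024793232
[[616, -157, 158], [612, -153, 158], [614, -155, 157], [613, -160, 157], [619, -158, 157], [611, -158, 157], [616, -161, 156], [610, -155, 156], [611, -162, 156], [607, -158, 155], [610, -159, 155], [614, -163, 155], [621, -161, 154], [611, -151, 154], [618, -163, 153], [607, -159, 153], [611, -162, 153], [609, -154, 153], [609, -160, 153], [613, -164, 153], [617, -164, 151], [608, -161, 150], [611, -162, 150], [609, -154, 149], [614, -164, 149], [608, -158, 149], [612, -162, 146], [611, -159, 145], [620, -160, 142], [616, -153, 140], [619, -158, 138], [618, -155, 137], [622, -159, 137], [623, -159, 133], [621, -157, 133], [620, -154, 133], [622, -156, 130], [631, -156, 129], [625, -157, 129], [623, -152, 127], [630, -157, 127], [627, -146, 126], [624, -148, 125], [624, -155, 125], [623, -153, 124], [627, -156, 124], [630, -158, 124], [622, -150, 123], [625, -158, 123], [621, -155, 123], [627, -160, 123], [623, -157, 123], [622, -147, 122], [621, -152, 121], [625, -159, 120], [621, -155, 120], [624, -157, 119], [621, -148, 119], [620, -153, 119], [629, -160, 119]]
top depth std 0.0025774175
[[615, -155, 156], [613, -150, 155], [618, -155, 155], [616, -158, 155], [618, -153, 155], [613, -155, 155], [621, -155, 155], [616, -153, 155], [613, -153, 155], [618, -150, 155], [619, -158, 154], [616, -150, 154], [621, -153, 154], [611, -158, 154], [616, -148, 153], [613, -148, 153], [614, -158, 153], [611, -153, 153], [611, -156, 152], [608, -156, 152], [611, -150, 152], [619, -148, 151], [611, -148, 151], [609, -153, 150], [617, -161, 149], [609, -151, 149], [625, -151, 142], [625, -149, 139], [623, -147, 137], [621, -147, 136], [627, -147, 135], [630, -150, 132], [631, -147, 130], [625, -145, 129], [628, -145, 128], [631, -153, 128], [632, -145, 126], [635, -148, 124], [630, -142, 123], [621, -148, 123], [627, -143, 122], [622, -146, 121], [625, -146, 120], [625, -143, 119]]
```

View pics/nip.png

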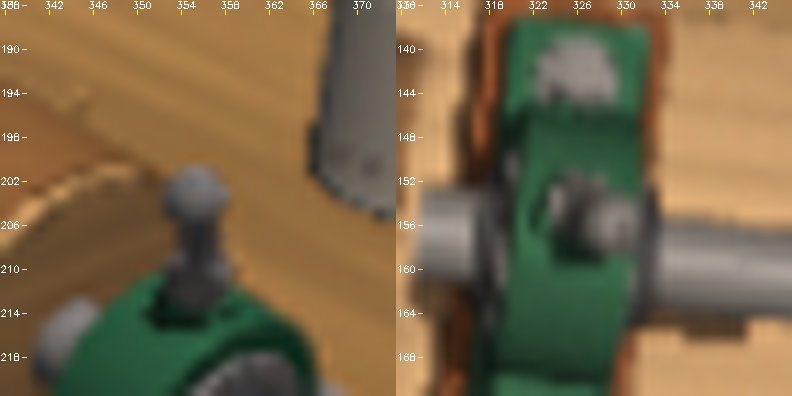

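```bash
cat >> h.py <<'E'
def proj(f,X):
    fl=f['range_z'].shape[0]/2/np.tan(np.radians(f['vertical_fov'])/2)
    c=(np.asarray(X)-f['position'])@f['attitude']; return np.stack([f['cx']+fl*c[...,0]/-c[...,2], f['cy']-fl*c[...,1]/-c[...,2]],-1)
E
python3 - <<'E'
from h import *
from scipy.optimize import least_squares
np.set_printoptions(precision=4,suppress=True)
h=np.array([.615,-.155,.148]); fs,ft=load('side'),load('top')
for az in range(140,231,10):
    a=np.radians(az); d=np.array([.5*np.cos(a),.5*np.sin(a),.866])
    o=[]
    for f in(fs,ft): 
        v=proj(f,h)-proj(f,h-.02*d); o+=[v, np.degrees(np.arctan2(v[1],v[0]))]
    print(az,*o)
# sphere-center estimate per view (r=8 fixed), head points only
for n in('side','top'):
    q=np.load(f'/tmp/{n}P.npy').reshape(-1,3); s=q[(np.hypot(q[:,0]-.6155,q[:,1]+.155)<.014)&(q[:,2]>.144)&(q[:,2]<.165)]
    r=least_squares(lambda c:np.linalg.norm(s-c,axis=1)-.008,[.615,-.155,.148],loss='soft_l1',f_scale=.002); print(n,r.x,proj(load(n),r.x))
# bearings / sander axis: green pixels per view
for f,n in((fs,'side'),(ft,'top')):
    P=np.load(f'/tmp/{n}P.npy'); hsv=cv2.cvtColor(f['frame'],cv2.COLOR_BGR2HSV)
    gm=(hsv[...,0]>60)&(hsv[...,0]<95)&(hsv[...,1]>80)&(P[...,2]>.09)&(P[...,2]<.13)&(abs(P[...,0]-.63)<.07)
    for sg in(-1,1):
        s=P[gm&(sg*(P[...,1]+.02)>.05)]; print(n,sg,len(s),s.mean(0),np.percentile(s,[5,95],axis=0))
E
```

```text
140 [-2.9204 -5.4166] -118.33159616151615 [-1.6409  1.0232] 148.05464088529683
150 [-2.7375 -5.0715] -118.35946438916812 [-1.1245  1.3914] 128.94401807659455
160 [-2.4497 -4.7382] -117.33912115967871 [-0.5519  1.6679] 108.31005852785282
170 [-2.066  -4.4269] -115.01842293870448 [0.0595 1.8441] 88.15172146664915
180 [-1.5984 -4.1466] -111.07954520997782 [0.6912 1.9149] 70.15105518236557
190 [-1.061  -3.9058] -105.19680483570254 [1.3242 1.878 ] 54.812653738340956
200 [-0.47   -3.7115] -97.21771433830521 [1.9391 1.7346] 41.81399136722144
210 [ 0.1567 -3.5694] -87.48626187521715 [2.5174 1.489 ] 30.603569295708255
220 [ 0.8006 -3.4835] -77.05707430601801 [3.0415 1.1486] 20.688491189875766
230 [ 1.4425 -3.4565] -67.34807156956246 [3.4956 0.7237] 11.696966644010036
side [ 0.6154 -0.1562  0.1504] [355.281  203.2996]
top [ 0.6162 -0.154   0.1478] [329.1468 155.4978]
side -1 165 [ 0.6119 -0.1551  0.1046] [[ 0.5966 -0.1686  0.0923]
 [ 0.6373 -0.1388  0.1142]]
side 1 102 [0.6351 0.1035 0.1044] [[0.6221 0.0914 0.0924]
 [0.6529 0.1192 0.1144]]
top -1 181 [ 0.6234 -0.1471  0.1037] [[ 0.599  -0.1615  0.094 ]
 [ 0.6549 -0.1352  0.111 ]]
top 1 166 [0.6481 0.1067 0.1033] [[0.6226 0.0943 0.092 ]
 [0.68   0.1228 0.1114]]
```

Readings: the head is at about (0.616,-0.155,0.148), which matches the expected 114+34 mm. The nipple's axis leans at azimuth ~204°. The gun's axis is at (0.417,-0.330) and its top at 0.167, against 0.166 expected. I'll move above the gun with the fingers closing across the stand's short side.

```bash
cat >> h.py <<'E'
from scipy.spatial.transform import Rotation as Ro
def rel(p,R,p0=None,R0=None):
    o=robot.get_obs(); p0=o['ee_pos'] if p0 is None else p0; R0=o['eef_rot'] if R0 is None else R0
    return np.round(np.r_[R0.T@(np.asarray(p)-p0)/.2, Ro.from_matrix(R0.T@R).as_rotvec()/np.pi],4).tolist()
def Rzy(z,y):
    z=np.array(z)/np.linalg.norm(z); y=np.array(y)-z*np.dot(z,y); y/=np.linalg.norm(y); return np.c_[np.cross(y,z),y,z]
E
python3 - <<'E'
from h import *
R=Rzy([0,0,-1],[.986,-.167,0]); o=robot.get_obs()
print(rel([.417,-.33,.28],R)); print(rel([.417,-.33,.104],R,np.array([.417,-.33,.28]),R))
E
```

```text
[-2.541, -3.6575, -0.2435, 0.0, -0.0, 0.4354]
[0.0, 0.0, 0.88, 0.0, 0.0, 0.0]
```

Emit:
arm_command(motion=[[-0.635,-0.914,-0.08,0,0,0],[-0.635,-0.914,-0.08,0,0,0],[-0.635,-0.914,-0.08,0,0,0],[-0.635,-0.914,-0.08,0,0,0],[-0.635,-0.914,-0.08,0,0,0],[-0.635,-0.914,-0.08,0,0,0]], hand=1)

```text
time: 1.4
ee_pos: [0.2603, 0.315, 0.2477]
eef_rot: [[-0.931, 0.364, 0.001], [0.364, 0.931, -0.003], [-0.002, -0.002, -1.0]]
contact_force: [-0.0, 0.1, -0.4]
finger_gap: 0.0857
gripper_force: 0.0
```

Emit:
arm_command(motion=[[-0.635,-0.914,-0.08,0,0,0],[-0.635,-0.914,-0.08,0,0,0],[-0.635,-0.914,-0.08,0,0,0],[-0.635,-0.914,-0.08,0,0,0],[-0.635,-0.914,-0.08,0,0,0],[-0.635,-0.914,-0.08,0,0,0]])

```text
time: 1.9
ee_pos: [0.3135, 0.0988, 0.264]
eef_rot: [[-0.93, 0.367, 0.003], [0.367, 0.93, -0.003], [-0.003, -0.002, -1.0]]
contact_force: [-0.1, 1.1, 0.4]
finger_gap: 0.0851
gripper_force: 0.0
```

Emit:
arm_command(motion=[[-0.635,-0.914,-0.05,0,0,0.2],[-0.635,-0.914,-0.05,0,0,0.2],[-0.635,-0.914,-0.05,0,0,0.2],[-0.635,-0.914,-0.05,0,0,0.2],[-0.635,-0.914,-0.05,0,0,0.2],[-0.635,-0.914,-0.05,0,0,0.2]])

```text
time: 2.4
ee_pos: [0.3662, -0.1187, 0.2738]
eef_rot: [[-0.534, 0.846, 0.002], [0.846, 0.534, -0.004], [-0.004, -0.0, -1.0]]
contact_force: [0.0, -0.2, 0.3]
finger_gap: 0.0856
gripper_force: 0.0
```

Run:
```python
from h import *
R=Rzy([0,0,-1],[.986,-.167,0]); o=robot.get_obs(); print(o['time'],o['ee_pos'],o['qpos'])
print(rel([.417,-.33,.25],R))
```

```text
2.4 [ 0.36617407 -0.11870779  0.27379836] [-28.21303482  -2.58201791 101.86908474  -0.14273118  80.50466472
 -60.43849726]
[-1.0286, -0.3488, 0.1236, 0.0004, 0.0014, 0.2326]
```

Emit:
arm_command(motion=[[-0.95,-0.33,0,0,0,0.2326],[-0.95,-0.33,0,0,0,0.2326],[-0.95,-0.33,0,0,0,0.2326],[-0.95,-0.33,0,0,0,0.2326],[-0.95,-0.33,0,0,0,0.2326],[-0.95,-0.33,0,0,0,0.2326],[-0.95,-0.33,0,0,0,0.2326],[-0.95,-0.33,0,0,0,0.2326]])

```text
time: 3.07
ee_pos: [0.4117, -0.3085, 0.2729]
eef_rot: [[0.156, 0.988, -0.001], [0.988, -0.156, 0.001], [0.001, -0.001, -1.0]]
contact_force: [-0.1, 0.5, 0.2]
finger_gap: 0.0852
gripper_force: 0.0
```

Run:
```python
from h import *
R=Rzy([0,0,-1],[.986,-.167,0]); o=robot.get_obs(); print(o['time'],o['ee_pos'],o['qpos'])
print(rel([.417,-.33,.2],R),rel([.417,-.33,.104],R))
```

```text
3.0667 [ 0.41172277 -0.30851214  0.27287835] [-4.46167898e+01  9.36169251e+00  8.89635212e+01  2.74931336e-02
  8.17672722e+01 -3.56277803e+01]
[-0.1025, 0.0432, 0.3642, -0.0003, -0.0004, 0.0034] [-0.1031, 0.0437, 0.8442, -0.0003, -0.0004, 0.0034]
```

Emit:
arm_command(motion=[[-0.102,0.043,0.05,0,0,0.003],[-0.102,0.043,0.2,0,0,0.003],[-0.102,0.043,0.35,0,0,0.003],[-0.102,0.043,0.45,0,0,0.003],[-0.102,0.043,0.55,0,0,0.003],[-0.102,0.043,0.65,0,0,0.003],[-0.102,0.043,0.75,0,0,0.003],[-0.102,0.043,0.8,0,0,0.003],[-0.102,0.043,0.84,0,0,0.003],[-0.102,0.043,0.84,0,0,0.003],[-0.102,0.043,0.84,0,0,0.003]])

```text
time: 3.98
ee_pos: [0.4177, -0.3301, 0.1059]
eef_rot: [[0.166, 0.986, 0.001], [0.986, -0.166, -0.0], [-0.0, 0.001, -1.0]]
contact_force: [-0.7, -0.1, 1.1]
finger_gap: 0.0853
gripper_force: 0.0
```

Run:
```python
from h import *
o=robot.get_obs(); print(o['time'],o['ee_pos'],o['eef_rot'])
f=grab('side'); 
cv2.imwrite('pics/grasp.png',cv2.resize(f['frame'][170:350,250:490],None,fx=3,fy=3,interpolation=cv2.INTER_CUBIC))
```

```text
3.9833 [ 0.41768738 -0.33007195  0.10590937] [[ 1.66449588e-01  9.86049721e-01  6.95021691e-04]
 [ 9.86049901e-01 -1.66449281e-01 -4.78937565e-04]
 [-3.56570391e-04  7.65045030e-04 -9.99999644e-01]]
```

View pics/grasp.png

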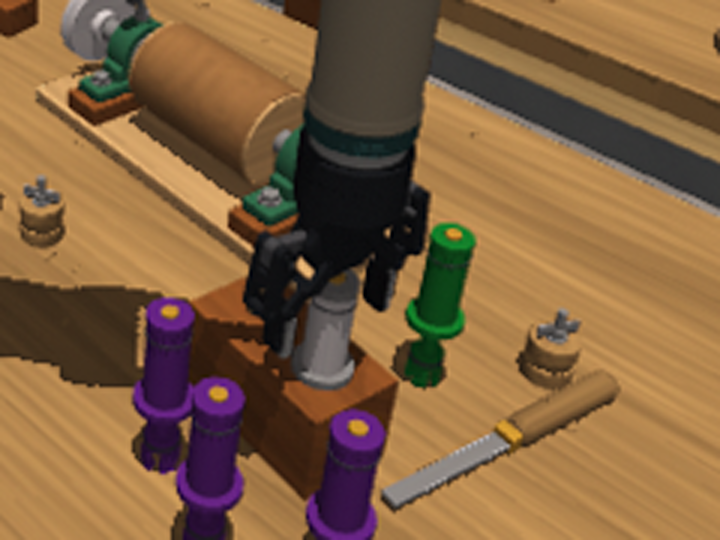

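The picture shows the fingers straddling the aluminium barrel at crop (330,330). Nothing is touching the purple or green guns. I'll close and lift.

Emit:
arm_command(motion=[[0,0,0.0,0,0,0],[0,0,0,0,0,0],[0,0,0,0,0,0],[0,0,0,0,0,0],[0,0,0,0,0,0],[0,0,0,0,0,0],[0,0,0,0,0,0],[0,0,0,0,0,0],[0,0,0,0,0,0],[0,0,0,0,0,0],[0,0,0,0,0,0],[0,0,0,0,0,0]], hand=-1, squeeze=100)

```text
time: 5.03
ee_pos: [0.4173, -0.3303, 0.106]
eef_rot: [[0.168, 0.986, 0.0], [0.986, -0.168, -0.0], [-0.0, 0.0, -1.0]]
contact_force: [-1.4, 0.0, 5.6]
finger_gap: 0.0301
gripper_force: 91.4
```

Run:
```python
from h import *
o=robot.get_obs(); print(o['time'],o['ee_pos'],o['contact_force'],o['finger_gap'],o['gripper_force'])
```

```text
5.0333 [ 0.41727348 -0.33033514  0.10598782] [-1.35675094  0.04628302  5.64085953] 0.030099377586545673 91.41520500183105
```

Emit:
arm_command(motion=[[0,0,-0.05,0,0,0],[0,0,-0.15,0,0,0],[0,0,-0.25,0,0,0],[0,0,-0.35,0,0,0],[0,0,-0.45,0,0,0],[0,0,-0.6,0,0,0],[0,0,-0.75,0,0,0],[0,0,-0.9,0,0,0],[0,0,-1.0,0,0,0],[0,0,-1.0,0,0,0]])

```text
time: 5.87
ee_pos: [0.4189, -0.3318, 0.3101]
eef_rot: [[0.168, 0.986, 0.007], [0.986, -0.168, -0.007], [-0.005, 0.008, -1.0]]
contact_force: [0.8, -0.3, -1.6]
finger_gap: 0.0304
gripper_force: 92.2
```

Run:
```python
from h import *
np.set_printoptions(precision=4,suppress=True)
o=robot.get_obs(); print(o['time'],o['ee_pos'],o['contact_force'],o['finger_gap'],o['gripper_force'])
a=np.radians(204); d=np.array([.5*np.cos(a),.5*np.sin(a),.866]); 
# minimal rotation from present
R0=Rzy([0,0,-1],[.986,-.168,0]); ax=np.cross([0,0,-1],-d); R=Ro.from_rotvec(ax/np.linalg.norm(ax)*np.radians(30)).as_matrix()@R0
print(R)
T=.018; h=np.array([.6158,-.155,.1485])
for s in(.07,.035,0): print(s,h+d*(s+.058+T),rel(h+d*(s+.058+T),R))
np.save('/tmp/R.npy',R)
```

```text
5.8667 [ 0.4189 -0.3318  0.3101] [ 0.7993 -0.3404 -1.6013] 0.03043897988141788 92.17095494270325
[[ 0.1001  0.8839  0.4568]
 [ 0.9556 -0.2133  0.2034]
 [ 0.2772  0.4161 -0.866 ]]
0.07 [ 0.5491 -0.1847  0.2749] [0.8352, 0.5173, 0.1751, -0.1363, 0.094, 0.0008]
0.035 [ 0.5651 -0.1776  0.2446] [0.8845, 0.5889, 0.3269, -0.1363, 0.094, 0.0008]
0 [ 0.5811 -0.1705  0.2143] [0.9338, 0.6606, 0.4787, -0.1363, 0.094, 0.0008]
```

Emit:
arm_command(motion=[[0.2,0.13,0.04,-0.034,0.0235,0],[0.4,0.26,0.08,-0.068,0.047,0],[0.6,0.39,0.12,-0.102,0.07,0],[0.75,0.48,0.16,-0.13,0.09,0.001],[0.835,0.517,0.175,-0.1363,0.094,0.001],[0.835,0.517,0.175,-0.1363,0.094,0.001],[0.835,0.517,0.175,-0.1363,0.094,0.001],[0.835,0.517,0.175,-0.1363,0.094,0.001],[0.835,0.517,0.175,-0.1363,0.094,0.001]])

```text
time: 6.62
ee_pos: [0.5471, -0.1837, 0.2699]
eef_rot: [[0.103, 0.887, 0.45], [0.954, -0.217, 0.208], [0.282, 0.408, -0.868]]
contact_force: [-0.6, 0.7, -3.1]
finger_gap: 0.0302
gripper_force: 92.7
```

Run:
```python
from h import *
np.set_printoptions(precision=4,suppress=True)
o=robot.get_obs(); print(o['time'],o['ee_pos'],o['contact_force'],o['finger_gap'],o['qpos']); print(o['eef_rot'])
out=[]
for n in('side','top'):
    F=[viewer.grab_frame(n) for _ in range(6)]
    D=np.array([f['range_z'] for f in F]); D[D==0]=np.nan; f=F[0]
    f['frame']=np.mean([g['frame'] for g in F],0).astype(np.uint8); f['range_z']=np.nan_to_num(np.nanmedian(D,0)); pickle.dump(f,open(f'/tmp/{n}.pkl','wb'))
    x,y=proj(f,np.array([.59,-.165,.2])).astype(int)-[35,32]; print(n,x,y)
    c=cv2.resize(f['frame'][y:y+75,x:x+64],None,fx=6,fy=6,interpolation=cv2.INTER_CUBIC)
    for k in range(0,64,8):
        cv2.putText(c,str(x+k),(k*6,8),0,.3,(255,255,255)); cv2.putText(c,str(y+k),(0,k*6+8),0,.3,(255,255,255))
        cv2.line(c,(k*6+3,10),(k*6+3,14),(0,255,255)); cv2.line(c,(22,k*6+3),(26,k*6+3),(0,255,255))
    out.append(c)
cv2.imwrite('pics/pre.png',np.hstack(out))
```

```text
6.6167 [ 0.5471 -0.1837  0.2699] [-0.6035  0.6508 -3.0891] 0.030219605441066534 [-42.7565   6.3977  99.9033  30.4411  64.815  -43.9465]
[[ 0.1031  0.8869  0.4504]
 [ 0.9539 -0.2165  0.208 ]
 [ 0.282   0.4081 -0.8683]]
side 318 159
top 300 128
```

View pics/pre.png

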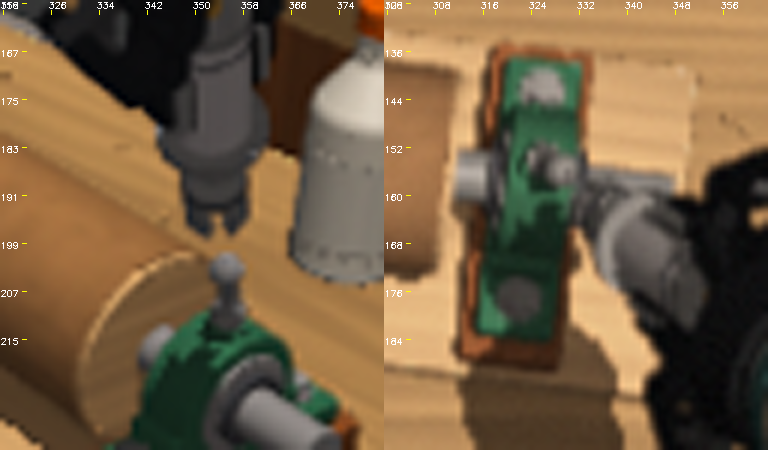

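The picture shows the gun hovering over the bare nipple: jaws at side (354,196), head at side (355.5,203) and top (329.5,156). Next I'll measure the gun's offset from the nipple in each camera, so that calibration errors cancel.

```bash
cat > fit.py <<'E'
from h import *
from scipy.optimize import least_squares
np.set_printoptions(precision=4,suppress=True)
def gunfit(n,o,T=.018,verbose=True):
    f=load(n); P=cloud(f); R=o['eef_rot']; fl=o['ee_pos']+R[:,2]*T   # flange centre by FK
    z=-R[:,2]; L=(P-fl)@np.c_[R[:,0],R[:,1],z]   # x,y lateral tool, z axial to tail
    sat=cv2.cvtColor(f['frame'],cv2.COLOR_BGR2HSV)
    grey=(f['frame'].max(-1).astype(int)-f['frame'].min(-1)<30)&(f['frame'].mean(-1)>55)
    r=np.hypot(L[...,0],L[...,1]); m=grey&(r<.03)&(L[...,2]>-.075)&(L[...,2]<.012)
    q=L[m]; return q,np.argwhere(m)
def axisfit(q,segs):
    w=np.concatenate([q[(q[:,2]>a)&(q[:,2]<b)] for a,b,_ in segs]); rr=np.concatenate([[c]*((q[:,2]>a)&(q[:,2]<b)).sum() for a,b,c in segs])
    fun=lambda p:np.hypot(w[:,0]-p[0]-p[2]*w[:,2],w[:,1]-p[1]-p[3]*w[:,2])-rr
    r=least_squares(fun,[0,0,0,0],loss='soft_l1',f_scale=.0015); return r.x,np.abs(fun(r.x)).mean(),len(w)
E
python3 - <<'E'
from fit import *
o=robot.get_obs()
for n in('side','top'):
    q,ij=gunfit(n,o); print(n,len(q))
    for lo in np.arange(-.076,.012,.004):
        s=q[(q[:,2]>lo)&(q[:,2]<lo+.004)]
        if len(s)>2: print('%.3f n%d'%(lo,len(s)),s.mean(0)[:2],'rmax %.4f rmed %.4f'%(np.hypot(s[:,0],s[:,1]).max(),np.median(np.hypot(s[:,0],s[:,1]))))
    print(axisfit(q,[(-.07,-.05,.0155),(-.001,.012,.016)]), axisfit(q,[(-.07,-.05,.0155),(-.008,-.001,.023),(.002,.012,.016)]))
E
```

```text
side 123
-0.040 n25 [-0.0084 -0.003 ] rmax 0.0147 rmed 0.0115
-0.004 n11 [-0.0147  0.0003] rmax 0.0245 rmed 0.0204
0.000 n57 [-0.0121 -0.0042] rmax 0.0233 rmed 0.0191
0.004 n10 [-0.0133 -0.0054] rmax 0.0178 rmed 0.0166
0.008 n11 [-0.0137 -0.005 ] rmax 0.0178 rmed 0.0169
(array([-0.003 ,  0.0013, -0.0512, -0.0212]), np.float64(0.0021672171945502157), 92) (array([-0.0012,  0.0018, -0.0583, -0.0176]), np.float64(0.0005525108867610066), 36)
top 145
-0.068 n6 [0.0068 0.0093] rmax 0.0149 rmed 0.0140
-0.064 n4 [0.0116 0.0033] rmax 0.0143 rmed 0.0141
-0.056 n8 [0.0091 0.008 ] rmax 0.0151 rmed 0.0144
-0.052 n4 [0.0123 0.0008] rmax 0.0148 rmed 0.0142
-0.048 n7 [0.0087 0.0066] rmax 0.0144 rmed 0.0140
-0.044 n5 [0.0089 0.0091] rmax 0.0140 rmed 0.0136
-0.040 n6 [0.0096 0.0059] rmax 0.0133 rmed 0.0118
-0.008 n10 [0.014  0.0118] rmax 0.0237 rmed 0.0231
-0.004 n65 [0.014  0.0022] rmax 0.0240 rmed 0.0201
0.000 n13 [0.015  0.0045] rmax 0.0238 rmed 0.0166
0.004 n7 [0.0137 0.0038] rmax 0.0167 rmed 0.0164
0.008 n6 [0.0145 0.0034] rmax 0.0172 rmed 0.0164
(array([ 0.0009, -0.0002,  0.037 ,  0.0189]), np.float64(0.0013466138503690774), 58) (array([-0.0013,  0.0003,  0.0045,  0.0257]), np.float64(0.0018919943638293372), 104)
```

```bash
cat >> fit.py <<'E'
def gp(n,o,T=.018):
    P=cloud(load(n)); R=o['eef_rot']; fl=o['ee_pos']+R[:,2]*T
    L=(P-fl)@np.c_[R[:,0],R[:,1],-R[:,2]]; L=L.reshape(-1,3); r=np.hypot(L[:,0],L[:,1])
    return L[(r<.03)&(L[:,2]>-.08)&(L[:,2]<.014)]
def circ(s,r):
    fun=lambda p:np.hypot(s[:,0]-p[0],s[:,1]-p[1])-r
    f=least_squares(fun,[0,0],loss='soft_l1',f_scale=.001); return f.x,np.abs(fun(f.x)).mean(),len(s)
E
python3 - <<'E'
from fit import *
o=robot.get_obs()
for n in('side','top'):
    L=gp(n,o); print(n)
    for a,b,r in((-.08,-.069,0),(-.069,-.057,.0145),(-.057,-.043,.0145),(-.007,-.001,.023),(.003,.013,.016)):
        s=L[(L[:,2]>a)&(L[:,2]<b)]
        if len(s)>4: print(a,b,circ(s,r) if r else (len(s),s.mean(0)))
    print('axial hist',np.histogram(L[:,2],np.arange(-.08,.016,.004))[0])
q=o['eef_rot']; h={'side':np.array([.6154,-.1562,.1504]),'top':np.array([.6162,-.154,.1478])}
fl=o['ee_pos']+q[:,2]*.018
for n in h: print(n,'head in tool lateral/axial',(h[n]-fl)@np.c_[q[:,0],q[:,1],-q[:,2]])
E
```

```text
side
-0.069 -0.057 (array([-0.0007,  0.0026]), np.float64(0.001137437244399125), 23)
-0.057 -0.043 (array([-0.001 ,  0.0024]), np.float64(0.0005154619045648815), 27)
-0.007 -0.001 (array([-0.0013,  0.0021]), np.float64(0.0002908041611129132), 25)
0.003 0.013 (array([-0.0015,  0.0016]), np.float64(0.00026051868973661673), 24)
axial hist [ 0  0  0  8 10  8  5 12  4 16 36  1  0  0  0  0  0  0 11 27 72 10 11]
top
-0.069 -0.057 (array([-0.0005, -0.0007]), np.float64(0.0012457232476134612), 15)
-0.057 -0.043 (array([-0.0002, -0.0006]), np.float64(0.0003371580295942048), 26)
-0.007 -0.001 (array([-0.0028, -0.0001]), np.float64(0.0020889158076744653), 66)
0.003 0.013 (array([0.0004, 0.0001]), np.float64(0.00025971965780551047), 18)
axial hist [ 0  0  3  7  5  3  8  4  8 12  6  0  0  1  0  0  0  2 11 68 13  7  6]
side head in tool lateral/axial [-0.0014  0.0056 -0.1224]
top head in tool lateral/axial [ 0.      0.0048 -0.1255]
```

Run:
```python
from fit import *
o=robot.get_obs(); R=o['eef_rot']; fl=o['ee_pos']+R[:,2]*.018
for n in('side','top'):
    L=((cloud(load(n))-fl)@np.c_[R[:,0],R[:,1],-R[:,2]]).reshape(-1,3)
    m=(np.hypot(L[:,0],L[:,1]-.0048)<.016)&(L[:,2]<-.11)&(L[:,2]>-.152); s=L[m]; s=s[np.argsort(-s[:,2])]
    print(n,len(s)); print((s*1000).round(1).tolist())
    hd=s[s[:,2]>-.129]
    f=least_squares(lambda c:np.linalg.norm(hd-c,axis=1)-.008,[0,.005,-.122],loss='soft_l1',f_scale=.001); print('sphere',f.x,np.abs(f.fun).mean(),len(hd))
    nk=s[(s[:,2]<-.131)&(s[:,2]>-.143)]; print('neck',circ(nk,.005)) if len(nk)>3 else 0
```

```text
side 54
[[-1.8, 4.6, -113.9], [0.9, 6.8, -114.5], [-3.2, 6.8, -114.5], [-3.6, 3.1, -115.1], [-4.6, 9.0, -115.2], [0.6, 3.1, -115.4], [-0.3, 9.2, -115.7], [-4.5, 5.6, -116.8], [-6.0, 7.8, -117.2], [-5.0, 1.9, -117.3], [4.0, 5.9, -117.5], [-3.0, 0.0, -117.8], [-6.4, 4.0, -117.8], [-0.6, 2.0, -117.9], [-0.9, 12.0, -118.0], [1.3, 0.2, -118.3], [3.8, 2.3, -118.6], [-4.6, 12.4, -118.9], [-0.7, -1.5, -119.1], [-7.3, 6.7, -119.6], [-7.9, 2.8, -119.8], [-6.5, 10.8, -120.0], [-4.3, -1.1, -120.2], [-5.9, 1.0, -120.5], [-9.1, 5.2, -120.9], [-8.0, 9.5, -121.9], [-8.5, 2.2, -123.8], [-6.6, 0.3, -124.1], [-6.7, 6.9, -131.5], [-1.1, 1.2, -132.5], [-4.2, 2.0, -134.7], [-5.9, 4.1, -134.8], [-6.7, 6.8, -136.8], [-8.1, 5.5, -138.9], [-6.3, 3.6, -139.2], [-4.3, 1.8, -139.8], [-6.1, 3.6, -145.1], [-4.2, 1.7, -145.4], [-7.7, 5.8, -145.4], [-6.2, 10.5, -147.4], [-9.8, 0.5, -147.5], [1.2, 2.6, -148.1], [-8.0, 8.9, -148.7], [-6.8, 2.9, -148.9], [-7.4, -1.1, -148.9], [-5.0, 1.0, -149.1], [-8.4, 5.1, -149.2], [-3.0, -0.9, -149.6], [-0.2, 1.4, -150.5], [-11.7, 5.8, -151.2], [-9.2, 7.9, -151.4], [-9.8, 3.9, -151.
[... 369 characters left out ...]
, [1.2, 10.1, -119.5], [0.3, 7.4, -119.7], [3.7, 9.5, -119.9], [-2.3, -0.6, -120.4], [4.0, 0.9, -120.5], [-2.1, 10.5, -120.9], [2.6, 6.7, -120.9], [6.0, 8.7, -121.2], [5.1, 6.0, -121.5], [6.2, 0.1, -122.0], [2.5, -2.0, -122.2], [0.9, 12.3, -122.3], [6.7, 2.7, -122.5], [3.4, 11.7, -122.8], [7.0, 5.1, -123.8], [-6.9, 8.0, -124.0], [7.3, 7.5, -125.3], [1.7, 9.3, -135.0], [3.9, 8.5, -136.5], [4.4, 2.3, -138.5], [5.0, 4.9, -138.9], [4.3, 7.0, -143.1], [0.8, 9.7, -147.0], [2.8, 8.8, -149.5], [3.6, 2.6, -150.6], [-3.3, 9.8, -150.7], [1.9, -2.8, -150.9], [4.1, 5.2, -151.3]]
sphere [-0.0002  0.0047 -0.1255] 0.0006860210757491925 26
neck (array([0.0001, 0.0048]), np.float64(0.00017207199486292944), 4)
```

In the tool frame the head sits (0, +4.5) mm to the side of the coupler axis and about 66 mm ahead along it. The axis agrees within 3°. I'll correct sideways and advance part of the way.

Emit:
arm_command(motion=[[0,0.0225,0.0,0,0,0],[0,0.0225,0.05,0,0,0],[0,0.0225,0.1,0,0,0],[0,0.0225,0.15,0,0,0],[0,0.0225,0.18,0,0,0],[0,0.0225,0.18,0,0,0],[0,0.0225,0.18,0,0,0],[0,0.0225,0.18,0,0,0]])

```text
time: 7.88
ee_pos: [0.5677, -0.1764, 0.2409]
eef_rot: [[0.102, 0.887, 0.451], [0.954, -0.216, 0.209], [0.283, 0.409, -0.868]]
contact_force: [-0.1, 0.9, -3.3]
finger_gap: 0.0301
gripper_force: 92.7
```

```bash
cat > meas.py <<'E'
from fit import *
o=robot.get_obs(); R=o['eef_rot']; fl=o['ee_pos']+R[:,2]*.018; print(o['time'],o['ee_pos'],o['contact_force']); print(R)
for n in('side','top'):
    F=[viewer.grab_frame(n) for _ in range(6)]
    D=np.array([f['range_z'] for f in F]); D[D==0]=np.nan; f=F[0]
    f['frame']=np.mean([g['frame'] for g in F],0).astype(np.uint8); f['range_z']=np.nan_to_num(np.nanmedian(D,0)); pickle.dump(f,open(f'/tmp/{n}.pkl','wb'))
    L=((cloud(f)-fl)@np.c_[R[:,0],R[:,1],-R[:,2]]).reshape(-1,3)
    G=gp(n,o)
    for a,b,r in((-.057,-.043,.0145),(.003,.013,.016)): print(n,'gun',a,circ(G[(G[:,2]>a)&(G[:,2]<b)],r))
    s=L[(np.hypot(L[:,0],L[:,1])<.016)&(L[:,2]<-.073)&(L[:,2]>-.12)]
    if len(s)<5: continue
    hd=s[s[:,2]>-.092]
    f2=least_squares(lambda c:np.linalg.norm(hd-c,axis=1)-.008,[0,0,-.086],loss='soft_l1',f_scale=.001); print('head',f2.x,np.abs(f2.fun).mean(),len(hd))
    nk=s[(s[:,2]<-.095)&(s[:,2]>-.107)&(np.hypot(s[:,0],s[:,1])<.012)]
    if len(nk)>3: print('neck',circ(nk,.005))
E
python3 meas.py
```

```text
7.8833 [ 0.5677 -0.1764  0.2409] [-0.0766  0.879  -3.2996]
[[ 0.1024  0.8866  0.4511]
 [ 0.9537 -0.2165  0.209 ]
 [ 0.2829  0.4088 -0.8677]]
side gun -0.057 (array([-0.0004,  0.0023]), np.float64(0.00043936593572777336), 19)
side gun 0.003 (array([-0.0007,  0.0017]), np.float64(0.00022445521248368557), 25)
head [-0.0017  0.0014 -0.0868] 0.0004587958585665568 16
neck (array([-0.0024,  0.0015]), np.float64(0.0004035943717171053), 9)
top gun -0.057 (array([-0.0002, -0.0005]), np.float64(0.00039010867683781216), 19)
top gun 0.003 (array([ 0.0007, -0.0001]), np.float64(0.0002599900726993435), 19)
head [ 0.0004 -0.0008 -0.0891] 0.0005794053252148272 7
neck (array([-0.0002,  0.0002]), np.float64(0.0001996529149067166), 4)
```

Emit:
arm_command(motion=[[-0.003,-0.002,0.02,0,0,0],[-0.003,-0.002,0.04,0,0,0],[-0.003,-0.002,0.06,0,0,0],[-0.003,-0.002,0.08,0,0,0],[-0.003,-0.002,0.1,0,0,0],[-0.003,-0.002,0.1,0,0,0],[-0.003,-0.002,0.1,0,0,0]])

```text
time: 9.07
ee_pos: [0.5762, -0.1727, 0.2232]
eef_rot: [[0.102, 0.887, 0.451], [0.954, -0.216, 0.209], [0.283, 0.409, -0.868]]
contact_force: [-1.7, -0.9, -0.5]
finger_gap: 0.0301
gripper_force: 93.3
```

Emit:
arm_command(motion=[[0,0,0.015,0,0,0],[0,0,0.03,0,0,0],[0,0,0.045,0,0,0],[0,0,0.06,0,0,0],[0,0,0.06,0,0,0],[0,0,0.06,0,0,0]])

```text
time: 9.57
ee_pos: [0.5814, -0.1704, 0.2133]
eef_rot: [[0.102, 0.887, 0.451], [0.954, -0.216, 0.209], [0.282, 0.409, -0.868]]
contact_force: [-6.6, -1.2, 6.2]
finger_gap: 0.0301
gripper_force: 93.5
```

Emit:
arm_command(motion=[[0,0,0.01,0,0,0],[0,0,0.02,0,0,0],[0,0,0.03,0,0,0],[0,0,0.04,0,0,0],[0,0,0.04,0,0,0],[0,0,0.04,0,0,0]])

```text
time: 10.07
ee_pos: [0.5848, -0.1688, 0.2068]
eef_rot: [[0.102, 0.887, 0.451], [0.954, -0.215, 0.208], [0.282, 0.409, -0.868]]
contact_force: [-7.3, -2.3, 7.4]
finger_gap: 0.0306
gripper_force: 93.7
```

Run:
```python
from h import *
o=robot.get_obs(); R=o['eef_rot']; f=o['contact_force']-[-.08,.88,-3.3]; print(o['time'],o['ee_pos'],R.T@f,o['wrist_torque'],(o['ee_pos']-[.5677,-.1764,.2409])@R)
f=grab('side'); g=grab('top')
c=lambda im,x,y:cv2.resize(im[y:y+75,x:x+64],None,fx=6,fy=6,interpolation=cv2.INTER_CUBIC)
cv2.imwrite('pics/seat.png',np.hstack([c(f['frame'],318,159),c(g['frame'],300,128)]))
```

```text
10.0667 [ 0.58478172 -0.16879996  0.2067534 ] [ -0.74667417  -1.37024723 -13.2132233 ] [-0.15007271  0.92451295  0.15274771] [-0.00063301 -0.00046641  0.03892195]
```

View pics/seat.png

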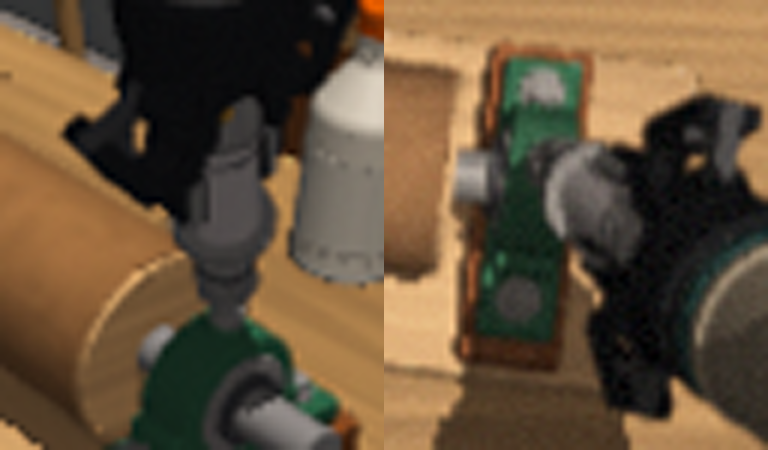

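The picture shows the coupler over the nipple head, with the jaws around the neck at crop (225,300) and the flange closer to the bearing. The force is along the axis, 13 N. I'll push a little further and check that the barrel isn't slipping.

Emit:
arm_command(motion=[[0,0,0.01,0,0,0],[0,0,0.02,0,0,0],[0,0,0.02,0,0,0],[0,0,0.02,0,0,0]])

```text
time: 10.5
ee_pos: [0.5865, -0.168, 0.2034]
eef_rot: [[0.102, 0.887, 0.451], [0.954, -0.215, 0.208], [0.282, 0.409, -0.868]]
contact_force: [-8.8, -2.9, 7.9]
finger_gap: 0.0302
gripper_force: 93.9
```

Run:
```python
from fit import *
o=robot.get_obs(); R=o['eef_rot']; f=o['contact_force']-[-.08,.88,-3.3]; print(o['time'],o['ee_pos'],R.T@f,(o['ee_pos']-[.5677,-.1764,.2409])@R)
p1,R1=np.array([.5677,-.1764,.2409]),R
fl=o['ee_pos']+R[:,2]*.018
for n in('side','top'):
    F=[viewer.grab_frame(n) for _ in range(6)]
    D=np.array([f['range_z'] for f in F]); D[D==0]=np.nan; f=F[0]; f['range_z']=np.nan_to_num(np.nanmedian(D,0)); pickle.dump(f,open(f'/tmp/{n}.pkl','wb'))
    G=gp(n,o); print(n,'axial hist',np.histogram(G[:,2],np.arange(-.08,.016,.004))[0])
    r=np.hypot(G[:,0],G[:,1]); s=G[(r>.017)&(r<.023)&(abs(G[:,2])<.006)]; print('flange face axial',np.median(s[:,2]))
    for a,b,rr in((-.044,-.03,.0145),(.003,.013,.016)): print(circ(G[(G[:,2]>a)&(G[:,2]<b)],rr))
```

```text
10.5 [ 0.5865 -0.168   0.2034] [ -1.3612  -2.3119 -14.4285] [-0.0007 -0.0005  0.0427]
side axial hist [46 16  9  2  0  1  5  9  6  7  7  5  8  7  1  0  0  0  7 18 60 10  9]
flange face axial 0.0007450050434963003
(array([-0.0001,  0.0022]), np.float64(0.0005671861517142254), 21)
(array([-0.0008,  0.0016]), np.float64(0.0003539862803514743), 21)
top axial hist [ 1  1  2  1  0  2  1  6  0  7  3  1  1  0  0  0  0  3  8 60 10  4  7]
flange face axial -0.001401483128953339
(array([ 0.0003, -0.0004]), np.float64(0.0007375445691473375), 12)
(array([ 0.001 , -0.0001]), np.float64(0.0001791116639286788), 15)
```

The nozzle is about 12.7 mm in: flange to head is now 45.3 mm against 58 mm when out. The flange hasn't slipped in the grip, and the push is about 14 N along the axis. I'll hold a moment and hand in.

Emit:
arm_command(motion=[[0,0,0.003,0,0,0],[0,0,0.003,0,0,0],[0,0,0.003,0,0,0],[0,0,0.003,0,0,0]])

```text
time: 11.43
ee_pos: [0.5867, -0.1679, 0.203]
eef_rot: [[0.102, 0.887, 0.451], [0.954, -0.215, 0.208], [0.282, 0.409, -0.868]]
contact_force: [-8.2, -2.2, 8.1]
finger_gap: 0.0305
gripper_force: 93.9
```

```bash
python3 -c "
from plant import job
print(job.close_job())"
```

```text
the job is handed in; nothing more can be done
None
```

I pressed the gun's coupler onto the bare right-hand nipple and pushed the nozzle in by a measured 13 mm or so (at least 10 mm needed), then handed in at 11.4 s still gripping and pushing; no verdict came back, and I inferred the snap from the force and position readings.

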